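# Close the pressure filter and set its catch dish

### The job

Get the pressure filter ready to run: turn the three knobs on its lid clockwise, fully home against their stops, one after another in the order red, yellow, blue. Then slide the white dish along the table, without lifting it, until it sits centred on the round mark under the drain spout. Leave the bottles, the jar and the mug standing where they are.

Things in the scene. Friction and masses are not known exactly. Their poses are not given: they have to be found in the camera images.
- holder: fixed round steel pressure filter, 200 mm wide, on legs; lid top 105 mm above the table; origin on the table under its centre; yaw within 17 degrees of 0. Brass nipple in mid-lid, 16 mm wide on a 32 mm collar, top at 137 mm. Steel drain spout, 12 mm thick, runs out along its -y axis no higher than 72 mm; its tip is 146 mm from the centre, 50 mm up
- mark (a point): centre, on the table, of the painted round mark (flat, green 112 mm disc with a white 60 mm middle), 165 mm from the holder's centre along its -y axis, beyond the spout's tip
- dish: loose white round dish, open on top, 96 mm across at the rim and 92 mm at the foot, 35 mm high, wall 4 mm, about 160 g; too wide to grasp across, to be pushed; origin at the centre of its underside
- red_grip (a point): grip point of the red knob, on its upright axis, 141 mm above the table. Bar knob 50 mm long, 14 mm wide, 30 mm tall (121 to 151 mm above the table), on the holder's lid 70 mm from the holder's centre; bar direction = holder's y axis turned counterclockwise by 1.5 minus the joint value
- knob_red (a joint): turn of the red knob in rad; 0 loose, grows clockwise seen from above, 1.5 is the end stop (fully tight), where the bar lies parallel to the drain spout; stays where it is left, turning takes about 0.1 N m
- yellow_grip (a point): grip point of the yellow knob, on its upright axis, 141 mm above the table. Bar knob 50 mm long, 14 mm wide, 30 mm tall (121 to 151 mm above the table), on the holder's lid 70 mm from the holder's centre; bar direction = holder's y axis turned counterclockwise by 1.5 minus the joint value
- knob_yellow (a joint): turn of the yellow knob in rad; 0 loose, grows clockwise seen from above, 1.5 is the end stop (fully tight), where the bar lies parallel to the drain spout; stays where it is left, turning takes about 0.1 N m
- blue_grip (a point): grip point of the blue knob, on its upright axis, 141 mm above the table. Bar knob 50 mm long, 14 mm wide, 30 mm tall (121 to 151 mm above the table), on the holder's lid 70 mm from the holder's centre; bar direction = holder's y axis turned counterclockwise by 1.5 minus the joint value
- knob_blue (a joint): turn of the blue knob in rad; 0 loose, grows clockwise seen from above, 1.5 is the end stop (fully tight), where the bar lies parallel to the drain spout; stays where it is left, turning takes about 0.1 N m
- amber_tall: loose brown bottle with black cap, 56 mm wide, 135 mm high, beside the mark; bystander, origin at the centre of its underside
- amber_short: loose brown bottle with white cap, 50 mm wide, 95 mm high, beside the mark; bystander, origin at the centre of its underside
- amber_side: loose brown bottle with orange cap, 60 mm wide, 120 mm high, off to the right; bystander, origin at the centre of its underside
- clear_bottle: loose clear bottle with white cap, 60 mm wide, 140 mm high, left of the holder; bystander, origin at the centre of its underside
- jar: loose brown jar with orange lid, 60 mm wide, 75 mm high, beyond the holder; bystander, origin at the centre of its underside
- mug: loose white mug, 80 mm wide without its handle, 85 mm high; bystander, origin at the centre of its underside
Things that resemble listed ones, but are neither listed nor needed, are in the scene too. What is meant by the dish is not black, and is the smaller of those in its own colour.

How it is judged:
By the outcome, as a careful person would: the job done as asked, in the order asked, and still so for the second after the job is handed in, with the robot touching nothing.
It also fails if it takes over 72 s, if anything falls off the work surface, if the arm or the gripper's body presses on something with over 40 N, if the wrist force passes 120 N, or if a joint passes its speed limit or range.

### The arm

A 7-joint arm with a two-finger parallel gripper is mounted at the origin on the work surface. World frame = base frame: x ahead of the robot, y to its left, z up, the work surface at z = 0. Lengths are in m, angles in rad, forces in N, time in s.
With the tool pointing down it reaches from about 0.4 to 0.875 m from the base axis. Payload 19.3 kg.
Tool frame: the origin (TCP) lies at the very end of the fingers, on their centre line; the grasp point (between the pads) lies 19 mm behind it (bot.hold_point_z is the distance from the TCP to the grasp point, in m); z points along the fingers, y is the direction in which the jaws open and shut (so a half turn about z gives the same grasp; the last joint's range is limited). The gripper opens to 85 mm and grips with 20 to 120 N. Pads are 22 mm wide; open, the fingers measure 114 mm over their backs; the gripper's body (76 mm by 85 mm) begins 54 mm behind the grasp point. The pads swing forward as they close: fully open they stand 13 mm farther back than shut.
Start: joints at [-1.186, 0.521, -0.036, 1.599, 0.021, 1.021, -0.113], TCP at [0.275, 0.561, 0.231] pointing down, gripper open.
Joint ranges: [-2.91, 2.91], [-0.3, 2.13], [-1.5, 1.42], [0.17, 2.43], [-1.26, 4.41], [0.16, 1.93], [-2.52, 2.52]. Speed limits (rad/s): [1.89, 1.89, 2.39, 2.39, 3.01, 3.01, 3.01].

### API

Orientations are given as a unit quaternion [x, y, z, w].
In Python, from plant import sensors, viewer, ticket, nets, bot gives the robot as it stands.
- The arm moves only by the shell command python3 -m inch 'ROWS' [FORCE]. ROWS is JSON, a list of rows, each an object of numbers: "jaw": the closure, from 0 (fully open) to 1 (shut); "tx", "ty", "tz": the shift along the world's x, y, z in mm; "roll": the turn about the world's z in degrees. In form: [{"jaw": .., "tx": .., "ty": .., "tz": .., "roll": ..}, ...]. A call has 1 to 8 rows; each row shifts and turns the commanded pose from where the row before left it; what a row does not reach is not made up. A row lasts 1/12 s, in which the tool goes at most 41.7 mm and 7.16 degrees, less where a joint would pass 70% of its speed; a pose out of reach is approached as far as the arm can. A call with a gripper value outside its range is refused whole. The fingers move at their own pace and stop on an object; FORCE is the grip in N (left out, the last holds). Time passes only in rows, so rows that do not move let the fingers close. It gives the time, the measured TCP pose, the force and the opening at its end, in the units of the state.
- sensors.observe(): the state, without advancing time (a new reading comes with each control period).
- viewer.read_camera(name): name is "side" or "top"; returns a dict with "img" (384x512x3 uint8, red, green, blue), "depth" (384x512 float32, m along the optical axis (not along the pixel's ray), 0 where there is no reading), "vfov" (degrees; the focal length in pixels is half the picture's height over the tangent of half this angle, whatever the lens; pixels are square), "cx", "cy" (the principal point, pixels), "dist_coeffs" ([k1, k2, p1, p2, k3] as OpenCV has them; the pictures are not rectified), "rvec" (rotation vector, rad) and "tvec" (3), from world to camera coordinates, as OpenCV has them. Camera axes: x right, y down, z forward; pixel columns grow to the right and rows downward; lengths in m; the calibration is good to about 2 mm. A picture is of the moment at which its call begins.
- ticket.hand_in(): hands the job in, once; it reports no verdict.
Trained networks look in a picture, given as the dict that the camera call returned (one of the last four; its "shot" number tells which), for a name from the list of things; names that differ only in an ending like _2 or _b are one class to them, and where a whole thing is asked for, a point or a joint stands for the part that bears it (a point fixed in the world has none). Each returns a list of dicts, best first, with "score" (0 to 1); they miss things now and then, are a little off and sometimes report something else, mostly with a low value. They report only what shows in the picture. A call takes as long as a camera call. They do not tell look-alikes from the thing itself.
- nets.find_in(label, picture): "position" ([column, row] in pixels, amid what is visible of it).
- nets.silhouettes(label, picture): "pixels" (384x512 bool, what is visible of it) and "position" ([column, row] in pixels, amid what is visible of it).
- nets.landmark_of(label, picture): "position" ([column, row] in pixels: a listed point, or the origin of a listed thing).
The state is a dict: "time_s": time; "joint_positions": joint angles; "joint_velocities": joint speeds; "tau": joint torques, N m; "eef_pos": TCP position; "orientation": TCP orientation; "wrist_force": force on the tool from outside, world axes, zero at the start; "ft_torque": the same for the moment, N m; "width": finger opening in m.
Only numpy, scipy, OpenCV 4.12 (cv2) and the standard library are available. Lean on these libraries where they do the work, as an engineer would, in place of code of your own. Each camera call takes 0.05 s, during which the arm holds its last target.

## Working session

There is one attempt and no reset: what is moved stays moved. The work goes in short steps, Python scripts to look and compute and a shell command to move; the robot and the scene stay as the last step left them, time stands still between calls to the robot, and variables do not carry over. Pictures are saved under pics/ and viewed, and the job is handed in when it is done.

```bash
mkdir -p pics; ls; python3 - <<'E'
from plant import sensors, viewer, ticket, nets, bot
import cv2
print(sensors.observe())
for n in ("top","side"):
    p=viewer.read_camera(n)
    cv2.imwrite(f"pics/{n}0.png",cv2.resize(p["img"][:,:,::-1],(768,576)))
    print(n,{k:p[k] for k in p if k not in("img","depth")})
E
```

```text
pics
{'time_s': 0.0, 'joint_positions': array([-1.18621188,  0.52199735, -0.03631363,  1.59999242,  0.02118941,
        1.02111674, -0.11285579]), 'joint_velocities': array([ 0.00026423,  0.00028166, -0.00051157,  0.00089569, -0.00041649,
       -0.00125262,  0.00021128]), 'tau': array([ 7.35191243e-04, -9.27146029e+01,  1.97998077e+00, -3.69913316e+01,
        1.78856822e-02,  8.16398504e-03, -5.44032582e-05]), 'eef_pos': array([0.27443314, 0.56115169, 0.23074185]), 'orientation': array([ 2.25478293e-01,  9.74248028e-01, -5.57642901e-04, -8.84692278e-05]), 'wrist_force': array([-0.72704959, -0.56398026, -0.38162222]), 'ft_torque': array([ 0.04169398, -0.01535534, -0.00290162]), 'width': 0.08562173356431278}
top {'vfov': 42.21607377628881, 'cx': 259.1642412812191, 'cy': 189.83670805901463, 'dist_coeffs': array([0.00051928, 0.        , 0.        , 0.        , 0.        ]), 'rvec': array([ 2.13453198, -2.16850393,  0.13840207]), 'tvec': array([-0.05277634,  0.55017461,  1.76724847]), 'shot': 1}
side {'vfov': 44.887957377924025, 'cx': 255.09147564223463, 'cy': 196.76084363404857, 'dist_coeffs': array([-0.0335424,  0.       ,  0.       ,  0.       ,  0.       ]), 'rvec': array([ 2.13522481, -0.76153075,  0.39425992]), 'tvec': array([-0.46599215,  0.26805961,  1.12610676]), 'shot': 2}
```

View pics/top0.png

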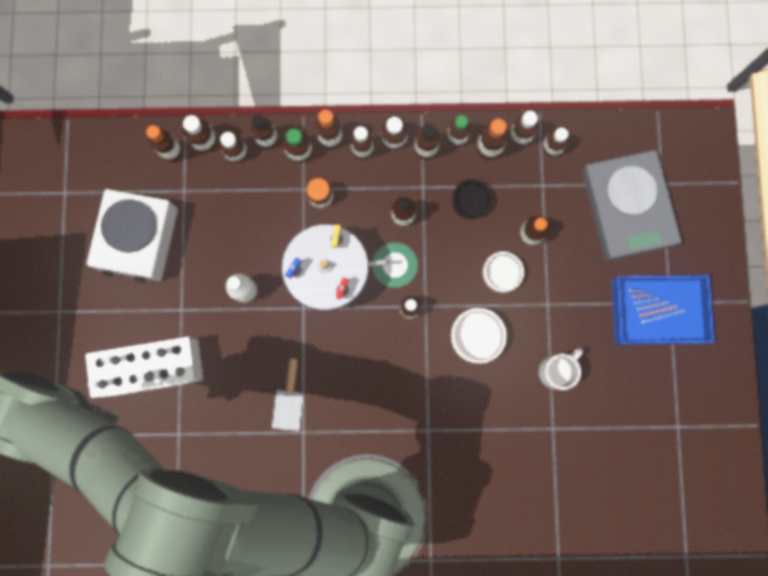

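View pics/side0.png

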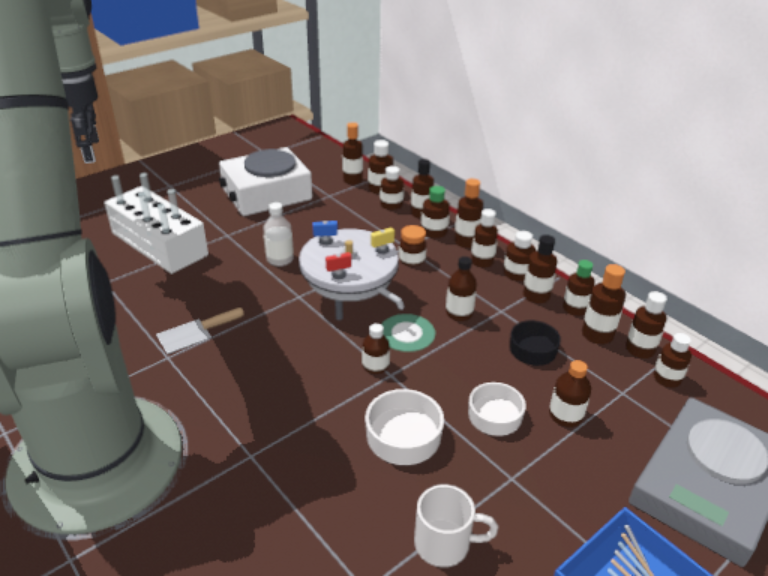

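The top view (768-px scale) shows the holder at (325,266) with red at (342,288), yellow at (337,236) and blue at (293,268). The mark is at (396,265). The small white dish is at (503,271), and the larger decoy is at (479,335). The bottles flank the mark at (404,210) and (410,307). Next I measure these positions.

```bash
cat > h.py <<'E'
from plant import sensors, viewer, ticket, nets, bot
import cv2, numpy as np
def K(p):
    f=p["img"].shape[0]/2/np.tan(np.radians(p["vfov"]/2)); return np.array([[f,0,p["cx"]],[0,f,p["cy"]],[0,0,1.]])
def ray(p,uv):
    n=cv2.undistortPoints(np.array([[uv]],float),K(p),p["dist_coeffs"])[0,0]
    R=cv2.Rodrigues(p["rvec"])[0]; return -R.T@p["tvec"], R.T@np.array([n[0],n[1],1])
def atz(p,uv,z):
    o,d=ray(p,uv); return o+d*(z-o[2])/d[2]
def proj(p,X): return cv2.projectPoints(np.array(X,float).reshape(-1,1,3),p["rvec"],p["tvec"],K(p),p["dist_coeffs"])[0][:,0]
def cloud(p,mask):
    v,u=np.nonzero(mask&(p["depth"]>0)); d=p["depth"][v,u]
    n=cv2.undistortPoints(np.stack([u,v],1).astype(float)[:,None],K(p),p["dist_coeffs"])[:,0]
    c=np.c_[n*d[:,None],d]; R=cv2.Rodrigues(p["rvec"])[0]; return (c-p["tvec"])@R
E
cat > m.py <<'E'
from h import *
P={n:viewer.read_camera(n) for n in("top","side")}
Z=dict(holder=0,mark=0,dish=0,red_grip=.141,yellow_grip=.141,blue_grip=.141,amber_tall=0,amber_short=0,amber_side=0,clear_bottle=0,jar=0,mug=0)
for l,z in Z.items():
    for n in P:
        for r in nets.landmark_of(l,P[n])[:3]:
            print(l,n,round(r["score"],2),np.round(r["position"],1),np.round(atz(P[n],r["position"],z)[:2]*1000,1))
for l in("knob_red","knob_yellow","knob_blue"):
    for n in P:
        for r in nets.silhouettes(l,P[n])[:1]:
            c=cloud(P[n],r["pixels"]); c=c[(c[:,2]>.142)&(c[:,2]<.16)]
            if len(c)<8: print(l,n,'few',len(c));continue
            # angle from PCA
            (cx,cy),(w,h),a=cv2.minAreaRect((c[:,:2]*1000).astype(np.float32))
            m=c[:,:2].mean(0); ev=np.linalg.svd(c[:,:2]-m)[2][0] if len(c)<3000 else 0
            print(l,n,round(r["score"],2),len(c),"rect",round(cx,1),round(cy,1),round(w,1),round(h,1),round(a,1),"mean",np.round(m*1000,1),"pca deg",round(np.degrees(np.arctan2(ev[1],ev[0])),1))
E
python3 m.py
```

```text
holder top 0.59 [220.1 182.1] [585.3  83. ]
holder side 0.56 [232.8 195. ] [592.6  94.9]
holder side 0.55 [270.8 173.2] [767.7 110.1]
mark top 0.59 [262.2 176.8] [602.7 -73.4]
mark side 0.7 [273.9 221.6] [609.9 -83.6]
dish top 0.97 [334.  179.7] [ 587.5 -339.3]
dish top 0.68 [318.8 226.9] [ 413.7 -277.6]
dish top 0.58 [313.3 135.2] [ 757.6 -267.7]
dish side 0.76 [352.6 235. ] [ 749.7 -270.7]
dish side 0.73 [269.7 289.5] [ 427.4 -273.1]
dish side 0.6 [332.5 276.6] [ 584.9 -344.1]
red_grip top 0.54 [225.8 189.9] [537.   52.2]
red_grip side 0.55 [220.4 175.8] [510.2  43.3]
yellow_grip top 0.65 [222.8 154.1] [661.6  61.7]
yellow_grip side 0.5 [253.8 156.8] [648.   60.2]
blue_grip top 0.61 [198.2 178. ] [579.6 146.5]
blue_grip side 0.76 [213.7 150.7] [572.8 162.7]
amber_tall top 0.57 [269.  148.5] [ 709.4 -100.6]
amber_tall side 0.58 [305.2 209.6] [ 722.9 -102. ]
amber_short top 0.5 [273.2 206.6] [ 491.  -112.1]
amber_short side 0.79 [250.3 240.3] [ 503.7 -102.1]
amber_side top 0.73 [163.3 192.3] [550.6 293.4]
amber_side top 0.69 [354.9 155.9] [ 676.  -420.4]
amber_side side 0.57 [374.  275.2] [ 674.4 -410.3]
clear_bottle top 0.55 [165.  192.9] [548.2 287.1]
clear_bottle side 0.6 [189.4 174.4] [546.8 275.6]
jar top 0.53 [213.4 128.3] [790.4 107.2]
jar top 0.45 [164.  190.9] [555.8 290.9]
jar side 0.97 [270.4 173. ] [767.5 111.9]
mug top 0.67 [368.1 246.7] [ 338.9 -454.7]
mug side 0.71 [298.  360.3] [ 342.6 -465.3]
knob_red top 0.5 60 rect 530.2 46.4 14.5 47.1 69.4 mean [529.9  45.7] pca deg 158.6
knob_red side 0.74 83 rect 529.6 43.9 16.5 48.2 72.7 mean [529.4  41.4] pca deg 162.1
knob_yellow top 0.62 51 rect 652.0 57.9 12.9 46.9 77.4 mean [650.2  58.2] pca deg 165.6
knob_yellow side 0.6 70 rect 649.8 55.6 16.5 47.6 79.7 mean [648.4  54.3] pca deg 168.2
knob_blue top few 0
knob_blue side 0.59 79 rect 577.0 154.0 18.4 46.3 59.2 mean [576.4 152.6] pca deg 149.0
```

```bash
cat > m2.py <<'E'
from h import *
from scipy.optimize import least_squares
def circ(x,r=None):
    f=lambda p:np.hypot(x[:,0]-p[0],x[:,1]-p[1])-(r or p[2])
    s=least_squares(f,[*x.mean(0),r or 50],loss='soft_l1',f_scale=2); return np.round(s.x,1),len(x)
P={n:viewer.read_camera(n) for n in("top","side")}
g0=np.array([600,-80])
for n,p in P.items():
    hsv=cv2.cvtColor(p["img"],cv2.COLOR_RGB2HSV)
    # lid
    full=np.ones((384,512),bool); C=cloud(p,full)*1000
    for nm,cen,rad,lo,hi in(("lid",(590,87),115,100,112),("dishrim",(587,-342),60,28,42),("bigdish",(427,-273),90,28,60)):
        m=(np.hypot(C[:,0]-cen[0],C[:,1]-cen[1])<rad)&(C[:,2]>lo)&(C[:,2]<hi); x=C[m][:,:2]
        if len(x)<10: print(n,nm,len(x)); continue
        if nm=="bigdish": print(n,nm,x.min(0),x.max(0)); continue
        h=cv2.convexHull(x.astype(np.float32))[:,0]
        print(n,nm,circ(h),"minEnc",cv2.minEnclosingCircle(h))
    # green mark
    v,u=np.nonzero((hsv[...,0]>55)&(hsv[...,0]<95)&(hsv[...,1]>70))
    X=np.array([atz(p,(a,b),0)[:2]*1000 for a,b in zip(u,v)]); X=X[np.hypot(*(X-g0).T)<90]
    h=cv2.convexHull(X.astype(np.float32))[:,0]; print(n,"mark",circ(h), "minEnc",cv2.minEnclosingCircle(h))
    # knobs by color
    for nm,h0,c in(("red",(0,8),(530,45)),("yellow",(22,34),(650,57)),("blue",(108,125),(577,152))):
        hh=hsv[...,0].astype(int); mk=((hh>=h0[0])&(hh<=h0[1])|((nm=="red")&(hh>172)))&(hsv[...,1]>110)&(hsv[...,2]>60)
        x=cloud(p,mk)*1000; x=x[(np.hypot(x[:,0]-c[0],x[:,1]-c[1])<35)]
        t=x[x[:,2]>146]
        if len(t)<8: print(n,nm,len(x),len(t)); continue
        r=cv2.minAreaRect(t[:,:2].astype(np.float32)); ev=np.linalg.svd(t[:,:2]-t[:,:2].mean(0),full_matrices=False)[2][0]
        print(n,nm,len(t),"rect",np.round(r[0],1),np.round(r[1],1),round(r[2],1),"mean",np.round(t.mean(0),1),"pca",round(np.degrees(np.arctan2(ev[1],ev[0]))%180,1))
E
python3 m2.py
```

```text
top lid (array([587.8,  86.6,  98.7]), 38) minEnc ((587.9024047851562, 86.14073181152344), 99.88656616210938)
top dishrim (array([ 579.4, -339.8,   47.2]), 25) minEnc ((580.0684814453125, -339.4017639160156), 48.56170654296875)
top bigdish [ 360.97145887 -338.29682445] [ 489.77052443 -210.47351152]
top mark (array([605. , -79.2,  50.2]), 29) minEnc ((604.5972290039062, -76.40340423583984), 53.462337493896484)
top red 34 rect [528.9  44.9] [12.  43.2] 69.2 mean [529.   44.7 151. ] pca 160.3
top yellow 31 rect [651.4  57.3] [11.9 46.6] 82.5 mean [652.4  56.8 151.2] pca 168.5
top blue 31 rect [577.8 155.6] [10. 43.] 57.3 mean [577.6 155.5 151.1] pca 143.4
side lid (array([586.7,  86.5, 100.6]), 33) minEnc ((584.9332885742188, 87.41133880615234), 104.98114013671875)
side dishrim (array([ 576.1, -341. ,   47.3]), 30) minEnc ((575.7595825195312, -341.15985107421875), 50.24848175048828)
side bigdish [ 359.15992207 -340.16224866] [ 488.95537327 -208.14977079]
side mark (array([604.8, -76.7,  53.7]), 28) minEnc ((604.7120361328125, -76.09172821044922), 54.739871978759766)
side red 55 rect [527.6  42.7] [15.6 46.3] 69.3 mean [527.1  41.7 150.6] pca 161.3
side yellow 48 rect [649.2  56.7] [17.5 46.8] 74.8 mean [647.7  55.1 150.5] pca 167.8
side blue 47 rect [578.9 156. ] [17.9 45.8] 53.1 mean [577.7 152.8 151.1] pca 147.9
```

```bash
python3 -m inch '[{"jaw":0.45,"tx":18,"ty":-36,"tz":0,"roll":1},{"jaw":0.45,"tx":18,"ty":-36,"tz":0,"roll":1},{"jaw":0.45,"tx":18,"ty":-36,"tz":0,"roll":1},{"jaw":0.45,"tx":18,"ty":-36,"tz":0,"roll":1},{"jaw":0.45,"tx":18,"ty":-36,"tz":0,"roll":1},{"jaw":0.45,"tx":18,"ty":-36,"tz":0,"roll":1},{"jaw":0.45,"tx":18,"ty":-36,"tz":0,"roll":0},{"jaw":0.45,"tx":0,"ty":0,"tz":0,"roll":0}]' 40; python3 -c "
from h import *
s=sensors.observe();print(s);q=s['orientation'];print(np.degrees(np.arctan2(q[1]**2-q[0]**2,2*q[0]*q[1])))"
```

```text
time_s: 2.47
eef_pos: [0.4041, 0.3024, 0.2316]
orientation: [0.178, 0.984, -0.001, 0.001]
wrist_force: [0.6, -0.4, 1.0]
width: 0.0469
{'time_s': 2.4667, 'joint_positions': array([-0.75881968,  0.33068553, -0.00350357,  1.91171013,  0.00482191,
        0.89974029,  0.44737924]), 'joint_velocities': array([-0.08259572,  0.02437707, -0.07023112, -0.04361333, -0.01020701,
        0.00523921, -0.12953282]), 'tau': array([  1.37291852, -71.84303284,  -0.10195637, -32.96105146,
        -0.50935546,  -0.38583859,   2.98989572]), 'eef_pos': array([0.40410346, 0.30238201, 0.23163585]), 'orientation': array([ 1.78185203e-01,  9.83996047e-01, -9.93326481e-04,  9.08757107e-04]), 'wrist_force': array([ 0.61787865, -0.44772474,  0.95585175]), 'ft_torque': array([-0.06736979, -0.03140146, -0.02327154]), 'width': 0.04688595552641265}
69.47183949785764
```

```bash
cat > s.py <<'E'
from h import *
s=sensors.observe();q=s['orientation'];print(round(s['time_s'],2),np.round(s['eef_pos']*1000,1),"jaw deg",round(np.degrees(np.arctan2(q[1]**2-q[0]**2,2*q[0]*q[1])),1),"w",round(s['width']*1000,1),"F",np.round(s['wrist_force'],1),"T",np.round(s['ft_torque'],2),"q7",round(s['joint_positions'][6],2))
E
python3 -m inch '[{"jaw":0.45,"tx":18,"ty":-36},{"jaw":0.45,"tx":18,"ty":-36},{"jaw":0.45,"tx":18,"ty":-36},{"jaw":0.45,"tx":18,"ty":-36},{"jaw":0.45,"tx":18,"ty":-36},{"jaw":0.45,"tx":18,"ty":-36},{"jaw":0.45,"tx":18,"ty":-36},{"jaw":0.45,"tx":0,"ty":0}]' 40; python3 s.py;python3 -m inch '[{"jaw":0.45},{"jaw":0.45}]';python3 s.py
```

```text
2.47 [404.1 302.4 231.6] jaw deg 69.5 w 46.9 F [ 0.6 -0.4  1. ] T [-0.07 -0.03 -0.02] q7 0.45
2.47 [404.1 302.4 231.6] jaw deg 69.5 w 46.9 F [ 0.6 -0.4  1. ] T [-0.07 -0.03 -0.02] q7 0.45$[0]: bad value
$[0]: bad value
```

```bash
python3 -m inch '[{"jaw":0.45,"tx":18,"ty":-36,"tz":0,"roll":0},{"jaw":0.45,"tx":18,"ty":-36,"tz":0,"roll":0},{"jaw":0.45,"tx":18,"ty":-36,"tz":0,"roll":0},{"jaw":0.45,"tx":18,"ty":-36,"tz":0,"roll":0},{"jaw":0.45,"tx":18,"ty":-36,"tz":0,"roll":0},{"jaw":0.45,"tx":18,"ty":-36,"tz":0,"roll":0},{"jaw":0.45,"tx":18,"ty":-36,"tz":0,"roll":0},{"jaw":0.45,"tx":0,"ty":0,"tz":0,"roll":0}]' 40; python3 s.py;python3 -m inch '[{"jaw":0.45,"tx":0,"ty":0,"tz":0,"roll":0},{"jaw":0.45,"tx":0,"ty":0,"tz":0,"roll":0}]';python3 s.py
```

```text
time_s: 3.13
eef_pos: [0.529, 0.0499, 0.2315]
orientation: [0.178, 0.984, -0.001, 0.001]
wrist_force: [-0.7, -1.4, -0.1]
width: 0.047
3.13 [529.   49.9 231.5] jaw deg 69.5 w 47.0 F [-0.7 -1.4 -0.1] T [-0.07  0.04  0.02] q7 1.05
time_s: 3.3
eef_pos: [0.5265, 0.0577, 0.2312]
orientation: [0.174, 0.985, 0.0, -0.0]
wrist_force: [0.3, 1.4, -0.4]
width: 0.0474
3.3 [526.5  57.7 231.2] jaw deg 69.9 w 47.4 F [ 0.3  1.4 -0.4] T [ 0.08 -0.   -0.  ] q7 1.04
```

```bash
python3 -m inch '[{"jaw":0.45,"tx":4,"ty":-12,"tz":-15,"roll":0},{"jaw":0.45,"tx":0,"ty":0,"tz":-30,"roll":0},{"jaw":0.45,"tx":0,"ty":0,"tz":-20,"roll":0},{"jaw":0.45,"tx":0,"ty":0,"tz":-5,"roll":0},{"jaw":0.45,"tx":0,"ty":0,"tz":0,"roll":0},{"jaw":0.45,"tx":0,"ty":0,"tz":0,"roll":0}]' 40; python3 s.py; python3 - <<'E'
from h import *
a=[viewer.read_camera(n) for n in("top","side")]
X=[.53,.045,.14]
cs=[]
for p in a:
    u,v=proj(p,X)[0].astype(int); cs.append(cv2.resize(p["img"][v-50:v+50,u-60:u+60,::-1],(480,400)))
cv2.imwrite("pics/r1.png",cv2.resize(np.hstack(cs),(800,333)))
E
```

```text
time_s: 3.8
eef_pos: [0.5308, 0.0463, 0.1621]
orientation: [0.174, 0.985, 0.0, 0.0]
wrist_force: [-0.5, 0.1, 0.4]
width: 0.0467
3.8 [530.8  46.3 162.1] jaw deg 70.0 w 46.7 F [-0.5  0.1  0.4] T [ 0.02 -0.04  0.  ] q7 1.08
```

View pics/r1.png

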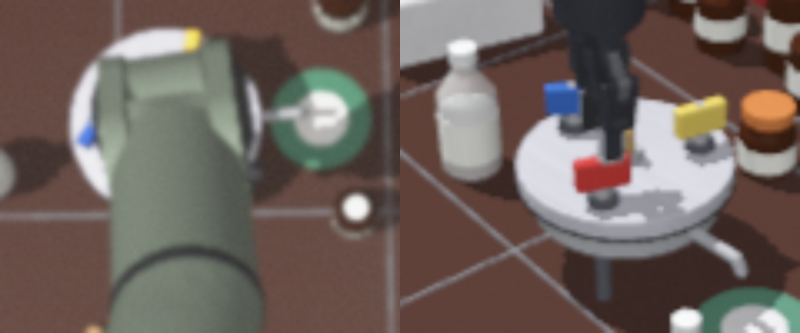

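The side crop shows the fingers straddling the red bar from above, at about (610,120). I'll go down and grip.

```bash
python3 -m inch '[{"jaw":0.45,"tx":0,"ty":-1,"tz":-18,"roll":0},{"jaw":0.45,"tx":0,"ty":0,"tz":-18,"roll":0},{"jaw":0.45,"tx":0,"ty":0,"tz":0,"roll":0},{"jaw":1,"tx":0,"ty":0,"tz":0,"roll":0},{"jaw":1,"tx":0,"ty":0,"tz":0,"roll":0},{"jaw":1,"tx":0,"ty":0,"tz":0,"roll":0},{"jaw":1,"tx":0,"ty":0,"tz":0,"roll":0}]' 40; python3 s.py
```

```text
time_s: 4.48
eef_pos: [0.5316, 0.0455, 0.1268]
orientation: [0.174, 0.985, 0.001, 0.001]
wrist_force: [-0.5, 5.6, 5.8]
width: 0.0135
4.48 [531.6  45.5 126.8] jaw deg 70.0 w 13.5 F [-0.5  5.6  5.8] T [ 0.96  0.1  -0.12] q7 1.09
```

```bash
python3 -m inch '[{"jaw":1,"tx":0,"ty":0,"tz":0,"roll":-7},{"jaw":1,"tx":0,"ty":0,"tz":0,"roll":-7},{"jaw":1,"tx":0,"ty":0,"tz":0,"roll":-7},{"jaw":1,"tx":0,"ty":0,"tz":0,"roll":-7},{"jaw":1,"tx":0,"ty":0,"tz":0,"roll":-7},{"jaw":1,"tx":0,"ty":0,"tz":0,"roll":-7},{"jaw":1,"tx":0,"ty":0,"tz":0,"roll":-7},{"jaw":1,"tx":0,"ty":0,"tz":0,"roll":-7}]' 40; python3 s.py;  python3 -m inch '[{"jaw":1,"tx":0,"ty":0,"tz":0,"roll":-4},{"jaw":1,"tx":0,"ty":0,"tz":0,"roll":-3},{"jaw":1,"tx":0,"ty":0,"tz":0,"roll":0},{"jaw":1,"tx":0,"ty":0,"tz":0,"roll":0}]' ; python3 s.py
```

```text
time_s: 5.15
eef_pos: [0.5306, 0.0447, 0.1268]
orientation: [0.618, 0.786, 0.001, -0.0]
wrist_force: [-7.7, -0.4, 15.0]
width: 0.0131
5.15 [530.6  44.7 126.8] jaw deg 13.6 w 13.1 F [-7.7 -0.4 15. ] T [-0.2   1.89  0.11] q7 0.31
time_s: 5.48
eef_pos: [0.5304, 0.0447, 0.1268]
orientation: [0.663, 0.749, 0.0, -0.0]
wrist_force: [-8.1, 0.4, 16.1]
width: 0.0132
5.48 [530.4  44.7 126.8] jaw deg 6.9 w 13.2 F [-8.1  0.4 16.1] T [-0.24  1.93 -0.02] q7 0.22
```

```bash
for i in 1; do python3 -m inch '[{"jaw":1,"tx":0,"ty":0,"tz":0,"roll":-2},{"jaw":1,"tx":0,"ty":0,"tz":0,"roll":0},{"jaw":1,"tx":0,"ty":0,"tz":0,"roll":0}]' >/dev/null; python3 s.py;  python3 -m inch '[{"jaw":1,"tx":0,"ty":0,"tz":0,"roll":-2},{"jaw":1,"tx":0,"ty":0,"tz":0,"roll":0},{"jaw":1,"tx":0,"ty":0,"tz":0,"roll":0}]' >/dev/null; python3 s.py; done
```

```text
5.73 [530.5  44.9 126.7] jaw deg 5.0 w 13.1 F [-7.3  1.  14.1] T [0.03 1.66 0.5 ] q7 0.2
5.98 [530.5  44.9 126.7] jaw deg 3.0 w 12.7 F [-7.4 -0.6 15. ] T [-0.03  1.68  1.22] q7 0.17
```

```bash
python3 -m inch '[{"jaw":0.45,"tx":0,"ty":0,"tz":0,"roll":2},{"jaw":0.45,"tx":0,"ty":0,"tz":0,"roll":0},{"jaw":0.45,"tx":0,"ty":0,"tz":0,"roll":0},{"jaw":0.45,"tx":0,"ty":0,"tz":15,"roll":0},{"jaw":0.45,"tx":0,"ty":0,"tz":30,"roll":0},{"jaw":0.45,"tx":0,"ty":0,"tz":0,"roll":7},{"jaw":0.45,"tx":10,"ty":1,"tz":0,"roll":7},{"jaw":0.45,"tx":15,"ty":2,"tz":0,"roll":7}]' >/dev/null; python3 s.py; python3 -m inch '[{"jaw":0.45,"tx":15,"ty":2,"tz":0,"roll":7},{"jaw":0.45,"tx":15,"ty":2,"tz":0,"roll":7},{"jaw":0.45,"tx":15,"ty":2,"tz":0,"roll":7},{"jaw":0.45,"tx":15,"ty":2,"tz":0,"roll":7},{"jaw":0.45,"tx":15,"ty":2,"tz":0,"roll":7},{"jaw":0.45,"tx":15,"ty":1,"tz":0,"roll":7},{"jaw":0.45,"tx":6,"ty":0,"tz":0,"roll":7},{"jaw":0.45,"tx":0,"ty":0,"tz":0,"roll":3}]' ; python3 s.py; python3 -m inch '[{"jaw":0.45,"tx":0,"ty":0,"tz":0,"roll":0},{"jaw":0.45,"tx":0,"ty":0,"tz":0,"roll":0}]'>/dev/null; python3 s.py;python3 - <<'E'
from h import *
a=[viewer.read_camera(n) for n in("top","side")]
X=[.59,.085,.14]
cs=[]
for p in a:
    u,v=proj(p,X)[0].astype(int); cs.append(cv2.resize(p["img"][v-50:v+50,u-60:u+60,::-1],(480,400)))
cv2.imwrite("pics/y1.png",cv2.resize(np.hstack(cs),(800,333)))
E
```

```text
6.65 [555.5  47.7 171.3] jaw deg 26.2 w 47.1 F [ 0.3 -0.3  0.7] T [-0.04 -0.05 -0.05] q7 0.47
time_s: 7.32
eef_pos: [0.6528, 0.0583, 0.1703]
orientation: [0.102, 0.995, 0.0, 0.0]
wrist_force: [-0.3, -0.1, -0.1]
width: 0.0468
7.32 [652.8  58.3 170.3] jaw deg 78.3 w 46.8 F [-0.3 -0.1 -0.1] T [0.04 0.   0.05] q7 1.24
7.48 [651.5  58.3 170.4] jaw deg 77.8 w 47.0 F [-0.2  0.4  0.6] T [-0.04  0.02 -0.03] q7 1.23
```

View pics/y1.png

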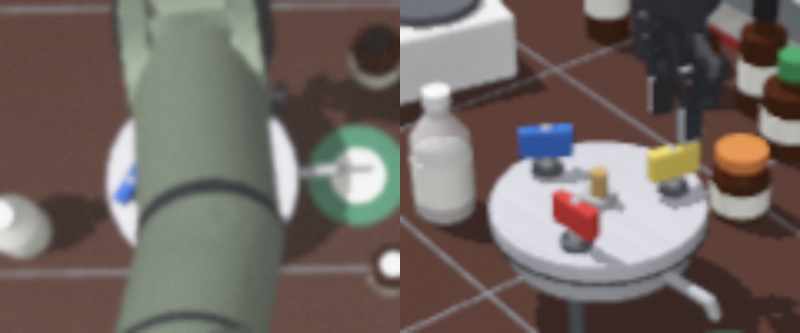

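The side crop shows the red bar at (577,215) now parallel to the spout. The fingers are above yellow at (673,165). I'll go down, grip and turn: the stop is near 6°, so about 72°.

```bash
python3 -m inch '[{"jaw":0.45,"tx":0,"ty":0,"tz":-22,"roll":0},{"jaw":0.45,"tx":0,"ty":0,"tz":-22,"roll":0},{"jaw":0.45,"tx":0,"ty":0,"tz":0,"roll":0},{"jaw":1,"tx":0,"ty":0,"tz":0,"roll":0},{"jaw":1,"tx":0,"ty":0,"tz":0,"roll":0},{"jaw":1,"tx":0,"ty":0,"tz":0,"roll":0},{"jaw":1,"tx":0,"ty":0,"tz":0,"roll":0}]' 40 >/dev/null; python3 s.py; python3 -m inch '[{"jaw":1,"tx":0,"ty":0,"tz":0,"roll":-7},{"jaw":1,"tx":0,"ty":0,"tz":0,"roll":-7},{"jaw":1,"tx":0,"ty":0,"tz":0,"roll":-7},{"jaw":1,"tx":0,"ty":0,"tz":0,"roll":-7},{"jaw":1,"tx":0,"ty":0,"tz":0,"roll":-7},{"jaw":1,"tx":0,"ty":0,"tz":0,"roll":-7},{"jaw":1,"tx":0,"ty":0,"tz":0,"roll":-7},{"jaw":1,"tx":0,"ty":0,"tz":0,"roll":-7}]' >/dev/null; python3 s.py
```

```text
8.17 [652.3  58.8 127.9] jaw deg 77.9 w 13.1 F [-1.4  1.1  8. ] T [0.23 0.31 0.02] q7 1.23
8.83 [651.5  57.8 127.8] jaw deg 21.6 w 12.8 F [-9.5 -3.2 12.9] T [-0.82  1.93  0.15] q7 0.44
```

```bash
python3 -m inch '[{"jaw":1,"tx":0,"ty":0,"tz":0,"roll":-7},{"jaw":1,"tx":0,"ty":0,"tz":0,"roll":-7},{"jaw":1,"tx":0,"ty":0,"tz":0,"roll":0},{"jaw":1,"tx":0,"ty":0,"tz":0,"roll":0}]' >/dev/null; python3 s.py; python3 -m inch '[{"jaw":1,"tx":0,"ty":0,"tz":0,"roll":-3},{"jaw":1,"tx":0,"ty":0,"tz":0,"roll":0},{"jaw":1,"tx":0,"ty":0,"tz":0,"roll":0}]' >/dev/null; python3 s.py;  python3 -m inch '[{"jaw":1,"tx":0,"ty":0,"tz":0,"roll":-2},{"jaw":1,"tx":0,"ty":0,"tz":0,"roll":0},{"jaw":1,"tx":0,"ty":0,"tz":0,"roll":0}]' >/dev/null; python3 s.py
```

```text
9.17 [651.2  57.8 127.8] jaw deg 7.9 w 13.1 F [-10.4  -3.2  14.7] T [-0.84  2.35 -0.05] q7 0.24
9.42 [651.1  57.8 127.8] jaw deg 4.9 w 13.1 F [-10.4  -4.2  16. ] T [-0.83  2.35  0.61] q7 0.2
9.67 [651.2  57.8 127.8] jaw deg 3.0 w 13.3 F [-10.4  -4.9  15.5] T [-0.88  2.35  1.19] q7 0.17
```

```bash
python3 -m inch '[{"jaw":0.45,"tx":0,"ty":0,"tz":0,"roll":2},{"jaw":0.45,"tx":0,"ty":0,"tz":0,"roll":0},{"jaw":0.45,"tx":0,"ty":0,"tz":0,"roll":0},{"jaw":0.45,"tx":0,"ty":0,"tz":15,"roll":0},{"jaw":0.45,"tx":0,"ty":0,"tz":30,"roll":0},{"jaw":0.45,"tx":0,"ty":0,"tz":0,"roll":7},{"jaw":0.45,"tx":-10,"ty":14,"tz":0,"roll":7},{"jaw":0.45,"tx":-10,"ty":14,"tz":0,"roll":7}]' >/dev/null; python3 s.py; python3 -m inch '[{"jaw":0.45,"tx":-10,"ty":14,"tz":0,"roll":7},{"jaw":0.45,"tx":-10,"ty":14,"tz":0,"roll":7},{"jaw":0.45,"tx":-10,"ty":14,"tz":0,"roll":7},{"jaw":0.45,"tx":-10,"ty":14,"tz":0,"roll":7},{"jaw":0.45,"tx":-11,"ty":14,"tz":0,"roll":2},{"jaw":0.45,"tx":0,"ty":0,"tz":0,"roll":0},{"jaw":0.45,"tx":0,"ty":0,"tz":0,"roll":0},{"jaw":0.45,"tx":0,"ty":0,"tz":0,"roll":0}]'>/dev/null ; python3 s.py; python3 - <<'E'
from h import *
a=[viewer.read_camera(n) for n in("top","side")]
X=[.59,.085,.14]
cs=[]
for p in a:
    u,v=proj(p,X)[0].astype(int); cs.append(cv2.resize(p["img"][v-50:v+50,u-60:u+60,::-1],(480,400)))
cv2.imwrite("pics/b1.png",cv2.resize(np.hstack(cs),(800,333)))
E
```

```text
10.33 [631.8  86.2 171.9] jaw deg 26.1 w 47.0 F [ 0.3 -0.3  0.5] T [ 0.02 -0.02  0.02] q7 0.44
11.0 [580.8 156.2 171.5] jaw deg 55.8 w 46.7 F [-0.3  0.4 -0.1] T [-0.03 -0.05  0.02] q7 0.74
```

View pics/b1.png

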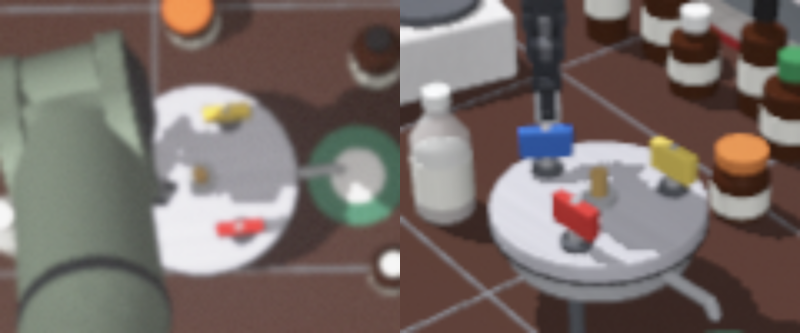

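Red and yellow, at (241,228) and (227,113) in the top crop, lie parallel to the spout. The fingers are over blue at (545,130) in the side crop.

```bash
python3 -m inch '[{"jaw":0.45,"tx":0,"ty":0,"tz":-22,"roll":0},{"jaw":0.45,"tx":0,"ty":0,"tz":-22,"roll":0},{"jaw":0.45,"tx":0,"ty":0,"tz":0,"roll":0},{"jaw":1,"tx":0,"ty":0,"tz":0,"roll":0},{"jaw":1,"tx":0,"ty":0,"tz":0,"roll":0},{"jaw":1,"tx":0,"ty":0,"tz":0,"roll":0},{"jaw":1,"tx":0,"ty":0,"tz":0,"roll":0}]' 40 >/dev/null; python3 s.py; python3 -m inch '[{"jaw":1,"tx":0,"ty":0,"tz":0,"roll":-7},{"jaw":1,"tx":0,"ty":0,"tz":0,"roll":-7},{"jaw":1,"tx":0,"ty":0,"tz":0,"roll":-7},{"jaw":1,"tx":0,"ty":0,"tz":0,"roll":-7},{"jaw":1,"tx":0,"ty":0,"tz":0,"roll":-7},{"jaw":1,"tx":0,"ty":0,"tz":0,"roll":-7},{"jaw":1,"tx":0,"ty":0,"tz":0,"roll":-5},{"jaw":1,"tx":0,"ty":0,"tz":0,"roll":0}]' >/dev/null; python3 s.py; python3 -m inch '[{"jaw":1,"tx":0,"ty":0,"tz":0,"roll":-3},{"jaw":1,"tx":0,"ty":0,"tz":0,"roll":0},{"jaw":1,"tx":0,"ty":0,"tz":0,"roll":0}]' >/dev/null; python3 s.py;  python3 -m inch '[{"jaw":1,"tx":0,"ty":0,"tz":0,"roll":-3},{"jaw":1,"tx":0,"ty":0,"tz":0,"roll":0},{"jaw":1,"tx":0,"ty":0,"tz":0,"roll":0}]' >/dev/null; python3 s.py
```

```text
11.68 [581.1 156.1 128.7] jaw deg 55.9 w 13.3 F [-2.4 -3.7  5.6] T [-0.6   0.38  0.05] q7 0.75
12.35 [579.9 155.3 128.6] jaw deg 8.5 w 13.3 F [-11.5  -8.4  16.2] T [-1.88  2.54 -0.02] q7 0.1
12.6 [579.8 155.3 128.6] jaw deg 5.9 w 13.2 F [-12.   -8.1  15.2] T [-1.76  2.62 -0.05] q7 0.06
12.85 [579.8 155.3 128.6] jaw deg 2.9 w 13.2 F [-12.7  -9.5  16.6] T [-1.89  2.66  0.93] q7 0.02
```

```bash
python3 -m inch '[{"jaw":0.45,"tx":0,"ty":0,"tz":0,"roll":2},{"jaw":0.45,"tx":0,"ty":0,"tz":0,"roll":0},{"jaw":0.45,"tx":0,"ty":0,"tz":0,"roll":0},{"jaw":0.45,"tx":0,"ty":0,"tz":20,"roll":0},{"jaw":0.45,"tx":0,"ty":0,"tz":40,"roll":0},{"jaw":0.2,"tx":0,"ty":-20,"tz":0,"roll":-2},{"jaw":0.2,"tx":0,"ty":-40,"tz":0,"roll":-2},{"jaw":0.2,"tx":-1,"ty":-40,"tz":0,"roll":-2}]' >/dev/null; python3 s.py; python3 -m inch '[{"jaw":0.2,"tx":-1,"ty":-40,"tz":0,"roll":-2},{"jaw":0.2,"tx":-1,"ty":-40,"tz":0,"roll":-2},{"jaw":0.2,"tx":-1,"ty":-40,"tz":0,"roll":-1},{"jaw":0.2,"tx":-1,"ty":-40,"tz":0,"roll":0},{"jaw":0.2,"tx":-1,"ty":-40,"tz":0,"roll":0},{"jaw":0.2,"tx":-1,"ty":-40,"tz":0,"roll":0},{"jaw":0.2,"tx":-1,"ty":-40,"tz":0,"roll":0},{"jaw":0.2,"tx":-1,"ty":-40,"tz":0,"roll":0}]'>/dev/null ; python3 s.py; python3 -m inch '[{"jaw":0.2,"tx":-1,"ty":-40,"tz":0,"roll":0},{"jaw":0.2,"tx":0,"ty":-40,"tz":0,"roll":0},{"jaw":0.2,"tx":0,"ty":-40,"tz":0,"roll":0},{"jaw":0.2,"tx":0,"ty":-30,"tz":0,"roll":0},{"jaw":0.2,"tx":0,"ty":0,"tz":0,"roll":0},{"jaw":0.2,"tx":0,"ty":0,"tz":0,"roll":0}]'>/dev/null ; python3 s.py; python3 m2.py; python3 - <<'E'
from h import *
for n in("top","side"):
    p=viewer.read_camera(n)
    cv2.imwrite(f"pics/{n}1.png",cv2.resize(p["img"][:,:,::-1],(768,576)))
E
```

```text
13.52 [580.   56.5 188.2] jaw deg -1.1 w 68.1 F [ 0.7 -0.8 -0.3] T [-0.09 -0.06 -0.03] q7 0.09
14.18 [ 571.5 -265.6  187.8] jaw deg -6.1 w 68.6 F [1.6 0.8 0.8] T [ 0.02 -0.01  0.02] q7 0.55
14.68 [ 569.6 -415.7  187.2] jaw deg -6.3 w 68.4 F [-0.2  0.3 -0.2] T [ 0.07  0.   -0.06] q7 0.73
top lid (array([587.8,  86.7,  98.7]), 41) minEnc ((587.9454956054688, 86.73735046386719), 99.56287384033203)
top dishrim (array([ 579.6, -339.7,   46.9]), 16) minEnc ((583.50244140625, -336.500732421875), 47.147705078125)
top bigdish 0
top mark (array([604.7, -77.5,  51.4]), 25) minEnc ((605.3040161132812, -77.23705291748047), 53.083316802978516)
top red 31 rect [530.   45.9] [11.  44.3] 0.7 mean [529.4  44.5 151.3] pca 95.7
top yellow 24 rect [648.6  57.1] [ 8.4 42.2] 6.4 mean [648.1  58.8 151. ] pca 97.6
top blue 27 rect [578.1 157.5] [10.6 43.3] 8.4 mean [578.1 155.6 151.2] pca 97.9
side lid (array([585.6,  85.2, 100.2]), 34) minEnc ((587.0878295898438, 84.87112426757812), 103.37283325195312)
side dishrim (array([ 576.5, -340.9,   47.5]), 32) minEnc ((574.7932739257812, -340.3095397949219), 49.863582611083984)
side bigdish [ 358.25733154 -340.27497119] [ 486.93418741 -210.85557609]
side mark (array([604.8, -76.7,  53.7]), 28) minEnc ((604.7120361328125, -76.09172821044922), 54.739871978759766)
side red 48 rect [528.   42.9] [14.9 46.7] 12.2 mean [526.6  40.7 150.2] pca 98.1
side yellow 49 rect [649.1  57. ] [15.8 47.8] 7.8 mean [647.6  57.1 150.6] pca 98.4
side blue 43 rect [578.5 153.8] [16.3 46.5] 6.9 mean [576.1 153.3 150.8] pca 97.6
```

View pics/top1.png

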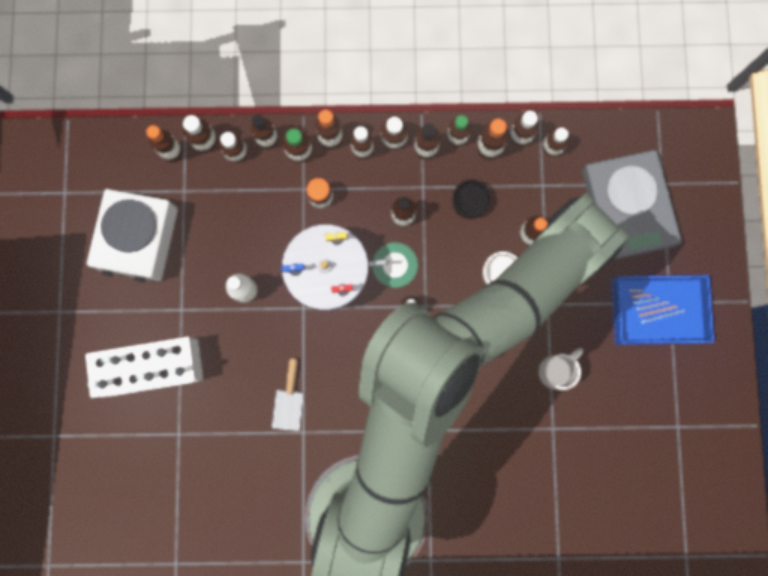

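View pics/side1.png

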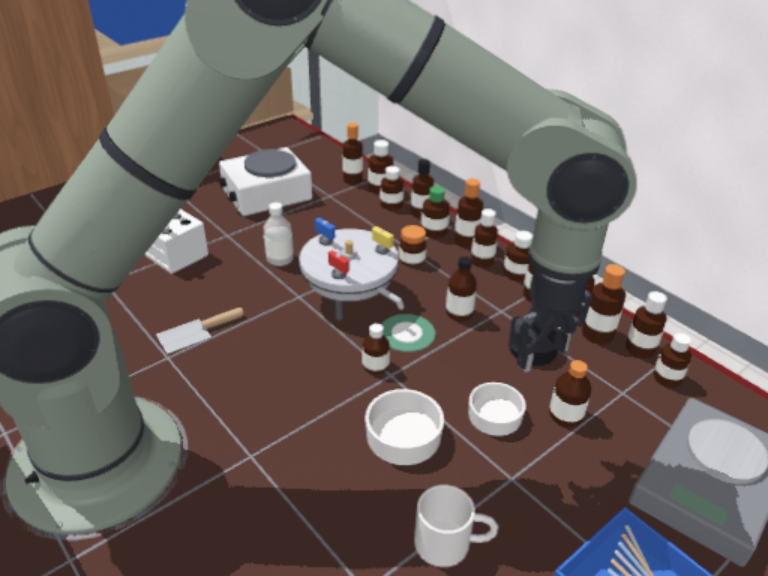

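The top view shows all three bars parallel to the spout, and the measured angles are 96–98°. The dish is untouched at (502,270). The tool is behind it, clear of the orange-cap bottle. I'll lower it.

```bash
python3 -m inch '[{"jaw":0.2,"tx":0,"ty":0,"tz":-40,"roll":0},{"jaw":0.2,"tx":0,"ty":0,"tz":-40,"roll":0},{"jaw":0.2,"tx":0,"ty":0,"tz":-40,"roll":0},{"jaw":0.2,"tx":0,"ty":0,"tz":-30,"roll":0},{"jaw":0.2,"tx":0,"ty":0,"tz":-15,"roll":0},{"jaw":0.2,"tx":0,"ty":0,"tz":-5,"roll":0},{"jaw":0.2,"tx":0,"ty":0,"tz":0,"roll":0},{"jaw":0.2,"tx":0,"ty":0,"tz":0,"roll":0}]' 40 >/dev/null; python3 s.py; python3 - <<'E'
from h import *
p=viewer.read_camera("side")
cv2.imwrite(f"pics/side2.png",cv2.resize(p["img"][:,:,::-1],(768,576)))
E
```

```text
15.55 [ 571.5 -414.    19.2] jaw deg -6.0 w 68.5 F [1.  0.6 0.4] T [ 0.03 -0.02 -0.04] q7 0.79
```

View pics/side2.png

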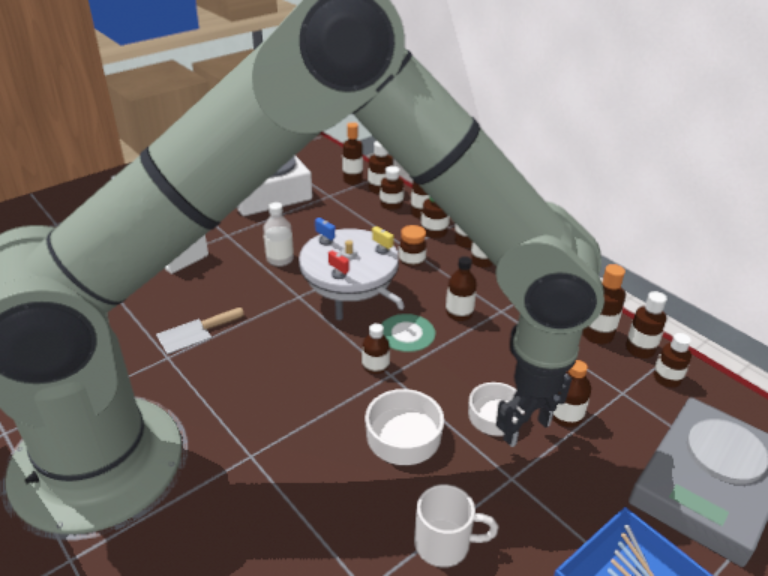

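```bash
python3 -m inch '[{"jaw":0.2,"tx":0,"ty":0,"tz":-10,"roll":0},{"jaw":0.2,"tx":1,"ty":10,"tz":0,"roll":0},{"jaw":0.2,"tx":0,"ty":5,"tz":0,"roll":0},{"jaw":0.2,"tx":1,"ty":5,"tz":0,"roll":0},{"jaw":0.2,"tx":0,"ty":5,"tz":0,"roll":0},{"jaw":0.2,"tx":1,"ty":8,"tz":0,"roll":0},{"jaw":0.2,"tx":1,"ty":10,"tz":0,"roll":0},{"jaw":0.2,"tx":1,"ty":10,"tz":0,"roll":0}]' 40 >/dev/null; python3 s.py;  python3 -m inch '[{"jaw":0.2,"tx":1,"ty":10,"tz":0,"roll":0},{"jaw":0.2,"tx":1,"ty":10,"tz":0,"roll":0},{"jaw":0.2,"tx":1,"ty":10,"tz":0,"roll":0},{"jaw":0.2,"tx":1,"ty":10,"tz":0,"roll":0},{"jaw":0.2,"tx":1,"ty":10,"tz":0,"roll":0},{"jaw":0.2,"tx":1,"ty":8,"tz":0,"roll":0},{"jaw":0.2,"tx":0,"ty":4,"tz":0,"roll":0},{"jaw":0.2,"tx":0,"ty":0,"tz":0,"roll":0}]' >/dev/null; python3 s.py; cat > d.py <<'E'
from h import *
from scipy.optimize import least_squares
import sys
s=sensors.observe(); e=s["eef_pos"]*1000; a=np.radians(84); u=np.array([np.cos(a),np.sin(a)])
g=e[:2]+45*u
print("tcp",np.round(e,1),"expected dish",np.round(g,1))
for n in("top","side"):
    p=viewer.read_camera(n)
    C=cloud(p,np.ones((384,512),bool))*1000
    m=(np.hypot(*(C[:,:2]-g).T)<62)&(C[:,2]>29)&(C[:,2]<41); x=C[m][:,:2]
    if len(x)>8:
        h=cv2.convexHull(x.astype(np.float32))[:,0]
        f=lambda q:np.hypot(h[:,0]-q[0],h[:,1]-q[1])-47.5
        print(n,len(x),len(h),np.round(least_squares(f,g,loss='soft_l1',f_scale=1.5).x,1))
    U,V=proj(p,[g[0]/1e3,g[1]/1e3,.03])[0].astype(int); c=p["img"][max(V-60,0):V+60,max(U-80,0):U+80,::-1]
    cv2.imwrite(f"pics/{sys.argv[1]}_{n}.png",cv2.resize(c,(640,480)))
E
python3 d.py p1
```

```text
16.27 [ 575.7 -359.9    7.5] jaw deg -6.1 w 68.7 F [ 0.9 -1.4  2. ] T [-0.4   0.06 -0.04] q7 0.75
16.93 [ 581.9 -297.1    7.2] jaw deg -6.0 w 68.6 F [-0.3  0.1 -0.7] T [-0.03  0.02  0.02] q7 0.69
tcp [ 581.9 -297.1    7.2] expected dish [ 586.6 -252.4]
side 156 20 [ 585.2 -256.6]
```

View pics/p1_side.png

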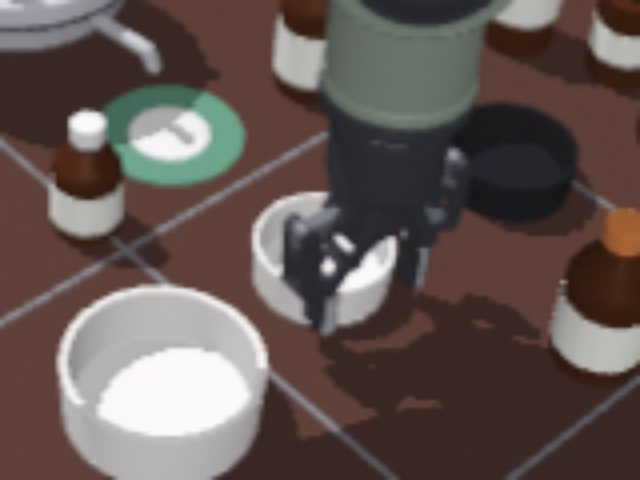

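The side crop shows the dish cradled between the two fingers at about (325,255), with the corridor to the mark open. I'll keep pushing.

```bash
python3 -m inch '[{"jaw":0.2,"tx":1,"ty":6,"tz":0,"roll":0},{"jaw":0.2,"tx":1,"ty":10,"tz":0,"roll":0},{"jaw":0.2,"tx":1,"ty":10,"tz":0,"roll":0},{"jaw":0.2,"tx":1,"ty":10,"tz":0,"roll":0},{"jaw":0.2,"tx":1,"ty":10,"tz":0,"roll":0},{"jaw":0.2,"tx":1,"ty":10,"tz":0,"roll":0},{"jaw":0.2,"tx":1,"ty":10,"tz":0,"roll":0},{"jaw":0.2,"tx":1,"ty":10,"tz":0,"roll":0}]' 40 >/dev/null; python3 s.py;  python3 -m inch '[{"jaw":0.2,"tx":1,"ty":10,"tz":0,"roll":0},{"jaw":0.2,"tx":1,"ty":10,"tz":0,"roll":0},{"jaw":0.2,"tx":1,"ty":10,"tz":0,"roll":0},{"jaw":0.2,"tx":1,"ty":10,"tz":0,"roll":0},{"jaw":0.2,"tx":1,"ty":10,"tz":0,"roll":0},{"jaw":0.2,"tx":1,"ty":8,"tz":0,"roll":0},{"jaw":0.2,"tx":1,"ty":4,"tz":0,"roll":0},{"jaw":0.2,"tx":0,"ty":0,"tz":0,"roll":0}]' >/dev/null; python3 s.py; python3 d.py p2
```

```text
17.7 [ 589.7 -221.3    7.3] jaw deg -6.0 w 68.2 F [ 0.8 -1.8  0.2] T [-0.25  0.02  0.03] q7 0.6
18.37 [ 596.9 -159.2    7.2] jaw deg -6.0 w 68.4 F [ 0.1 -0.6 -0.5] T [ 0.01 -0.06  0.  ] q7 0.52
tcp [ 596.9 -159.2    7.2] expected dish [ 601.6 -114.5]
side 109 19 [ 599.2 -118.9]
```

View pics/p2_side.png

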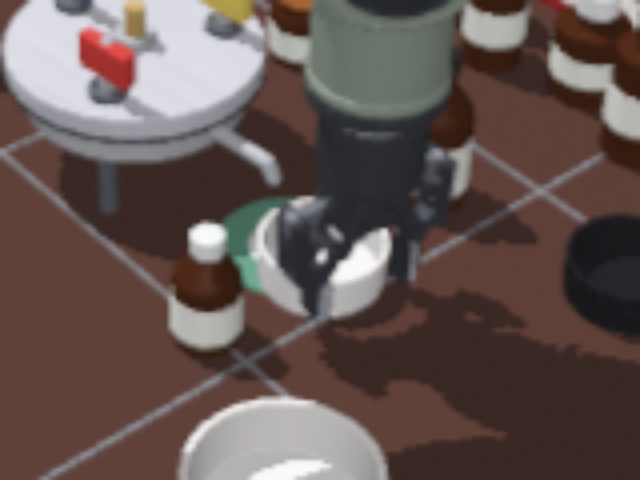

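View pics/p2_top.png

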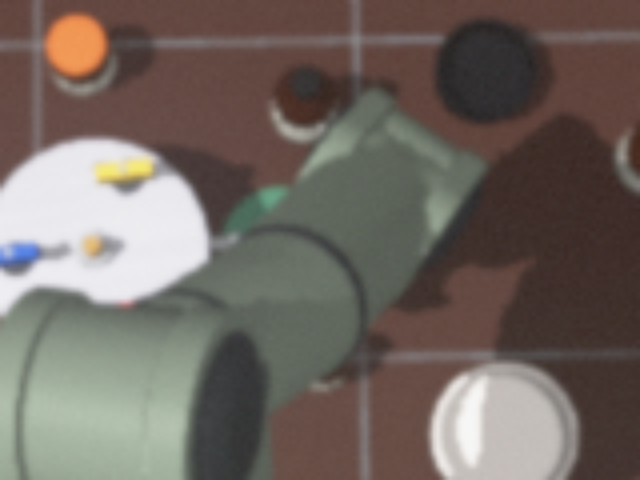

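```bash
python3 -m inch '[{"jaw":0.2,"tx":1,"ty":6,"tz":0,"roll":0},{"jaw":0.2,"tx":1,"ty":8,"tz":0,"roll":0},{"jaw":0.2,"tx":1,"ty":8,"tz":0,"roll":0},{"jaw":0.2,"tx":0,"ty":7,"tz":0,"roll":0},{"jaw":0.2,"tx":1,"ty":5,"tz":0,"roll":0},{"jaw":0.2,"tx":0,"ty":2,"tz":0,"roll":0},{"jaw":0.2,"tx":0,"ty":0,"tz":0,"roll":0},{"jaw":0.2,"tx":0,"ty":0,"tz":0,"roll":0}]' 40 >/dev/null; python3 s.py;  python3 d.py p3
```

```text
19.13 [ 600.6 -124.4    7.3] jaw deg -6.0 w 68.6 F [-0.3  0.8 -0.5] T [ 0.02 -0.01 -0.05] q7 0.47
tcp [ 600.6 -124.4    7.3] expected dish [605.3 -79.6]
side 103 17 [602.9 -86.9]
```

View pics/p3_side.png

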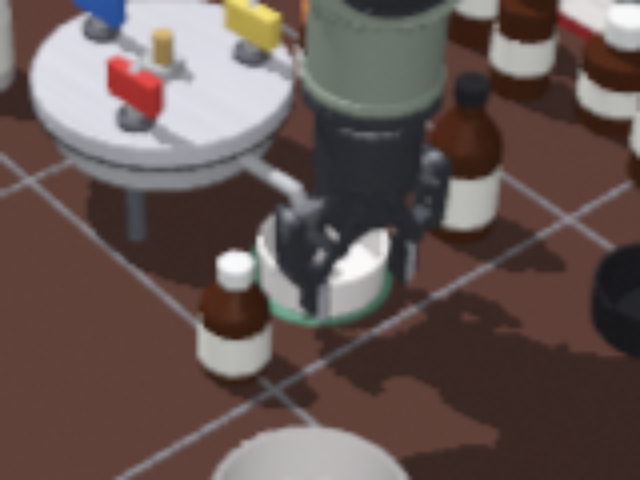

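```bash
python3 -m inch '[{"jaw":0.2,"tx":0,"ty":2,"tz":0,"roll":0},{"jaw":0.2,"tx":0,"ty":1,"tz":0,"roll":0},{"jaw":0.2,"tx":0,"ty":0,"tz":0,"roll":0},{"jaw":0.2,"tx":-1,"ty":-10,"tz":0,"roll":0},{"jaw":0.2,"tx":-3,"ty":-25,"tz":0,"roll":0},{"jaw":0.2,"tx":-4,"ty":-40,"tz":0,"roll":0},{"jaw":0.2,"tx":-4,"ty":-40,"tz":0,"roll":0},{"jaw":0.2,"tx":-2,"ty":-40,"tz":0,"roll":0}]' 40 >/dev/null; python3 s.py;  python3 -m inch '[{"jaw":0.2,"tx":0,"ty":-20,"tz":0,"roll":0},{"jaw":0.2,"tx":0,"ty":0,"tz":0,"roll":0}]' >/dev/null
cat > f.py <<'E'
from h import *
from scipy.optimize import least_squares
import sys
g=np.array([605,-80.])
for n in("top","side"):
    p=viewer.read_camera(n)
    C=cloud(p,np.ones((384,512),bool))*1000
    m=(np.hypot(*(C[:,:2]-g).T)<62)&(C[:,2]>29)&(C[:,2]<41); x=C[m][:,:2]
    if len(x)>8:
        h=cv2.convexHull(x.astype(np.float32))[:,0]
        f=lambda q:np.hypot(h[:,0]-q[0],h[:,1]-q[1])-47.5
        print(n,"rim",len(x),len(h),np.round(least_squares(f,g,loss='soft_l1',f_scale=1.5).x,1))
    hsv=cv2.cvtColor(p["img"],cv2.COLOR_RGB2HSV); v,u=np.nonzero((hsv[...,0]>55)&(hsv[...,0]<95)&(hsv[...,1]>70))
    X=np.array([atz(p,(a,b),0)[:2]*1000 for a,b in zip(u,v)]); X=X[np.hypot(*(X-g).T)<70]
    if len(X)>10:
        h=cv2.convexHull(X.astype(np.float32))[:,0]; q=least_squares(lambda q:np.hypot(h[:,0]-q[0],h[:,1]-q[1])-54,g,loss='soft_l1',f_scale=1.5).x
        print(n,"green",len(X),np.round(q,1))
    # project ideal outlines at current estimate
    U,V=proj(p,[.605,-.08,.02])[0].astype(int); c=p["img"][V-40:V+40,U-53:U+53,::-1]
    cv2.imwrite(f"pics/{sys.argv[1]}_{n}.png",cv2.resize(c,(742,560),interpolation=cv2.INTER_CUBIC))
    for l in("dish","amber_tall","amber_short"):
        print(l,[(round(r["score"],2),np.round(atz(p,r["position"],0)[:2]*1000)) for r in nets.landmark_of(l,p)[:3]])
E
python3 f.py f1
```

```text
19.9 [ 585.7 -279.     7.4] jaw deg -6.0 w 68.6 F [ 0.8 -0.8  0.4] T [0.04 0.   0.01] q7 0.66
top rim 64 23 [606.5 -78.4]
dish [(0.76, array([ 747., -254.])), (0.7, array([ 422., -269.])), (0.69, array([605., -74.]))]
amber_tall [(0.6, array([557.,  72.])), (0.56, array([724., -98.]))]
amber_short []
side rim 175 28 [604.3 -81.2]
side green 57 [605.2 -76.7]
dish [(0.92, array([ 422., -266.])), (0.83, array([ 756., -276.])), (0.58, array([613., -83.]))]
amber_tall [(0.68, array([744., -99.]))]
amber_short [(0.35, array([535., 282.]))]
```

View pics/f1_top.png

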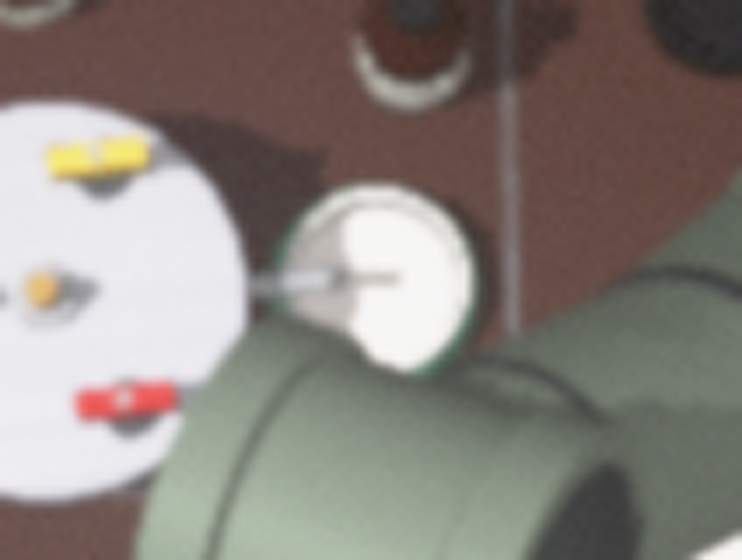

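View pics/f1_side.png

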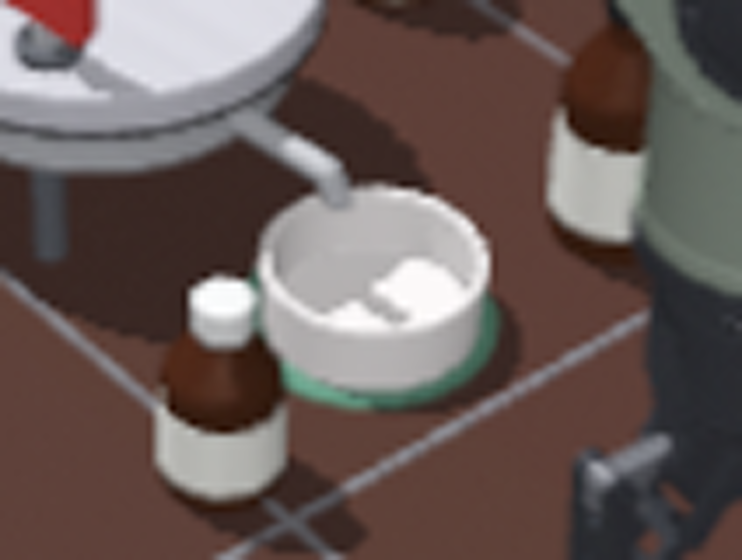

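The side crop shows the dish on the mark, with the green ring visible at lower right. It may be 1–3 mm short, so I'll clear the arm and measure more finely.

```bash
python3 -m inch '[{"jaw":0.2,"tx":-1,"ty":-20,"tz":0,"roll":0},{"jaw":0.2,"tx":-4,"ty":-40,"tz":0,"roll":0},{"jaw":0.2,"tx":-4,"ty":-40,"tz":0,"roll":0},{"jaw":0.2,"tx":-2,"ty":-25,"tz":0,"roll":0},{"jaw":0.2,"tx":0,"ty":0,"tz":0,"roll":0},{"jaw":0.2,"tx":0,"ty":0,"tz":0,"roll":0}]' 40 >/dev/null; python3 s.py
cat > g.py <<'E'
from h import *
from scipy.optimize import minimize
import sys
th=np.linspace(0,2*np.pi,240,endpoint=False)
def circ(c,r,z): return np.c_[(c[0]+r*np.cos(th))/1e3,(c[1]+r*np.sin(th))/1e3,np.full_like(th,z/1e3)]
def samp(I,uv): return cv2.remap(I,uv[:,0].astype(np.float32)[None],uv[:,1].astype(np.float32)[None],cv2.INTER_LINEAR)[0]
for n in("top","side"):
    p=viewer.read_camera(n)
    I=cv2.GaussianBlur(p["img"].astype(np.float32),(0,0),.7)
    W=I.min(2)           # white: high
    B=I[...,1]-I[...,0]  # green: high
    def score(img,c,r,z,d=2.5):
        i=samp(img,proj(p,circ(c,r-d,z))); o=samp(img,proj(p,circ(c,r+d,z))); return np.clip(i-o,-20,60).mean()
    def best(img,r,z):
        xs=[(score(img,(x,y),r,z),x,y) for x in np.arange(596,615,1.) for y in np.arange(-90,-65,1.)]
        s,x,y=max(xs); m=minimize(lambda q:-score(img,q,r,z),[x,y],method="Nelder-Mead"); return np.round(m.x,1),round(-m.fun,1)
    print(n,"rim",best(W,48,35),"green",best(B,56,0))
    V=cv2.resize(p["img"][:,:,::-1],None,fx=6,fy=6,interpolation=cv2.INTER_CUBIC)
    for r,z,col in((56,0,(0,0,255)),(48,35,(255,0,0)),(46,0,(0,255,255))):
        q=(proj(p,circ((605,-77.4),r,z))*6+2.5).astype(np.int32); cv2.polylines(V,[q[:,None]],True,col,1)
    u,v=(proj(p,[.605,-.0774,.02])[0]*6).astype(int); cv2.imwrite(f"pics/{sys.argv[1]}_{n}.png",V[v-280:v+280,u-350:u+350])
E
python3 g.py g1
```

```text
20.97 [ 574.8 -422.8    7.1] jaw deg -6.2 w 68.3 F [ 0.4  1.5 -0.5] T [0.05 0.04 0.  ] q7 0.79
top rim (array([605.3, -76.7]), np.float64(51.6)) green (array([605.4, -76.6]), np.float64(13.0))
side rim (array([603.5, -78.2]), np.float64(47.9)) green (array([604.9, -77.2]), np.float64(14.5))
```

View pics/g1_top.png

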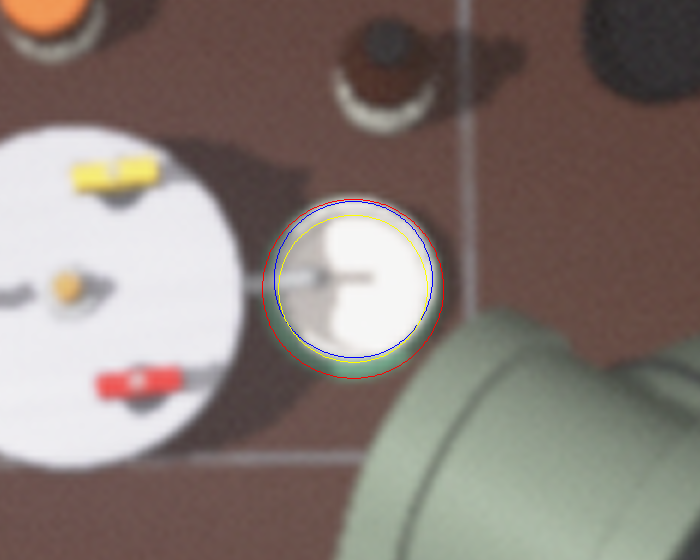

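View pics/g1_side.png

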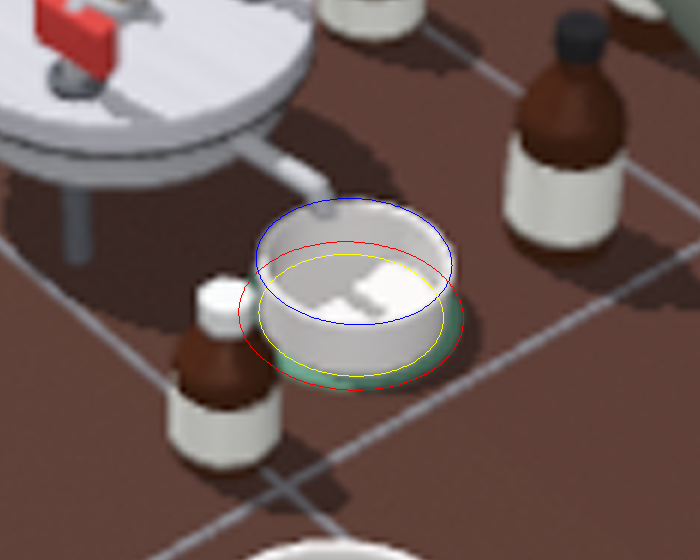

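```bash
python3 -m inch '[{"jaw":0.2,"tx":0,"ty":0,"tz":20,"roll":0},{"jaw":0.2,"tx":0,"ty":0,"tz":40,"roll":0},{"jaw":0.2,"tx":0,"ty":0,"tz":40,"roll":0},{"jaw":0.2,"tx":0,"ty":0,"tz":40,"roll":0},{"jaw":0.2,"tx":0,"ty":0,"tz":30,"roll":0},{"jaw":0.2,"tx":0,"ty":0,"tz":0,"roll":0},{"jaw":0.2,"tx":0,"ty":0,"tz":0,"roll":0},{"jaw":0.2,"tx":0,"ty":0,"tz":0,"roll":0}]' >/dev/null; python3 s.py; python3 m2.py | grep -E "red|yellow|blue"; python3 g.py g2; python3 - <<'E'
from h import *
p=viewer.read_camera("side")["img"]; q=cv2.imread("pics/side0.png")
cv2.imwrite("pics/fin.png",np.hstack([cv2.resize(q,(400,300)),cv2.resize(p[:,:,::-1],(400,300))]))
E
```

```text
21.73 [ 576.1 -419.8  176.9] jaw deg -6.0 w 68.2 F [-0.3  1.1 -0.3] T [-0.   -0.    0.06] q7 0.73
top red 32 rect [529.3  46. ] [10.2 44.5] 7.6 mean [529.6  45.8 152. ] pca 96.2
top yellow 25 rect [648.   56.8] [ 7.4 42.3] 6.8 mean [647.7  56.7 152.2] pca 95.8
top blue 27 rect [578.5 157.6] [10.9 44.9] 6.4 mean [577.7 158.8 150.8] pca 95.3
side red 46 rect [528.2  42.9] [12.8 46.6] 7.4 mean [526.6  39.6 150.7] pca 98.5
side yellow 51 rect [647.8  57.6] [14.4 51.1] 3.7 mean [647.3  55.6 150.9] pca 96.5
side blue 43 rect [576.6 153.5] [15.  50.4] 4.9 mean [576.1 151.4 151. ] pca 95.5
top rim (array([605.3, -76.7]), np.float64(51.8)) green (array([605.4, -76.8]), np.float64(13.4))
side rim (array([603.5, -78.2]), np.float64(47.9)) green (array([605. , -77.2]), np.float64(14.5))
```

View pics/fin.png

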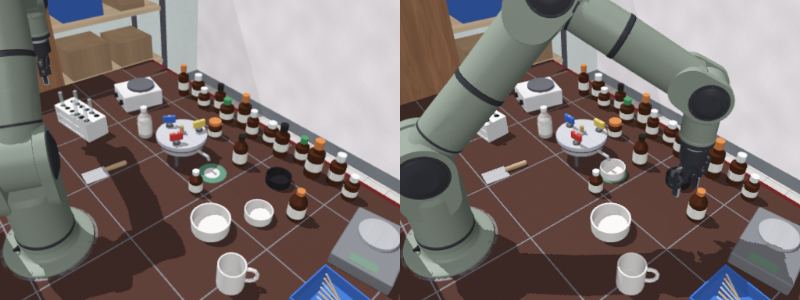

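The before-and-after view shows the bystanders standing where they were, the dish on the mark at about (613,170), the knobs aligned and the arm clear. I'm handing in.

```bash
python3 -c "
from plant import ticket
print(ticket.hand_in())"
```

```text
the job is handed in; nothing more can be done
None
```

I turned the red, yellow and blue knobs clockwise in that order, then slid the smaller white dish along the table onto the mark. I handed the job in at about 22 s of the 72 s limit; no verdict was reported.

- **Knobs:** Each turn ended against a stop, with the torque rising to about 0.9–1.2 N m against the 0.1 N m needed to turn. The bars now measure 95–98.5°, and the spout's axis is about 96°. The highest wrist force I read was about 22 N; I only read it between moves.
- **Dish:** I pushed it between the open fingers. The top camera puts its rim within about 0.2 mm of the mark's centre. The side camera puts it about 1.8 mm off, which is within the 2 mm calibration.
- **Bystanders:** By eye, the before-and-after side view shows the bottles, jar and mug standing where they were. The networks' position readings for the bottles were too noisy to confirm this in numbers.
- **Arm:** It ended up raised and clear of everything.

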